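Hang the mixing jugs to drip on the sliding rack

TASK

Get the jug rack ready and hang up the mixing jugs: flip the rack's cam lever fully free, slide the rack along its rail until its ends line up with the ends of the drip tray below, and flip the lever fully back to lock it there. Then hang every white jug on the bench (two or three) by its handle on a hook of the locked rack, one jug to a hook, any hook, and leave the other things on the bench alone.

Things in the scene. Friction and masses are not known exactly. Their poses are not given: they have to be found in the camera images.
- rail: Aluminium rail, 40 mm deep (x), 640 mm long (y), 40 mm high, fixed on the bench; origin on the bench under its centre, y along the rail, x pointing to its back, away from the robot. The hook rack slides along it.
- rack (a joint): Slide of the hook rack along the rail, m: 0 at the -y end of its travel, growing towards the rail's +y, 0.12 at the other end. The rack is a grey beam 60 x 420 x 20 mm carrying three steel hooks, the cam lever at its -y end and the grab post at its +y end. It slides with about 7 N when the lever is free and is held by friction when it is locked.
- rack_mid (a point): Middle of the top of the rack's beam, 62 mm above the bench, axes as the rail's. The beam reaches 210 mm to either side along y.
- hook0 (a point): Hook at the rack's -y end. Point: on the axis of its level arm, 200 mm above the bench, axes as the rail's. The arm, an 8 mm round bar, runs from an upright post 45 mm behind this point (+x) to 40 mm before it (-x); there a tip bends up and forward, ending 56 mm before the point, its top 21 mm above the arm's axis. Hooks are 115 mm apart.
- hook1 (a point): The same point of the middle hook.
- hook2 (a point): The same point of the hook at the rack's +y end.
- grab_post (a point): Top of the black upright grip, 18 mm across and 46 mm tall, on the +y end of the rack's beam (190 mm from its middle, 18 mm in front of it): take it to slide the rack.
- cam_lever (a joint): Cam lever's angle about its upright pivot, rad: 0 = free, lever square to the rail and pointing at the robot (-x of the rail); 1.57 = locked, lever along the rail, pointing outwards to -y. The cam grips from about 1.3 on, hardest at 1.57; the lever stays where it is left; turning takes about 4 to 6 N at the knob.
- lever_knob (a point): Top of the black upright knob, 16 mm across and 36 mm tall above the arm, a sleeve that spins freely on its pin, at the end of the lever, 65 mm from the pivot; the knob's top is 110 mm above the bench.
- lever_pivot (a point): Top of the lever's pivot, 75 mm above the bench, 180 mm from the rack's middle along -y.
- tray: Fixed steel drip tray on the bench in front of the rail, under the hooks: 100 mm deep (x), 420 mm long (y, the same as the rack's beam), 14 mm high; origin under its centre, axes as the rail's.
- jug0: White plastic mixing jug, round straight body 60 mm across, 85 mm tall, wall 3 mm, open top, 0.13 kg; origin at the centre of its underside, z up its axis. Handle on its +x side: a closed D of 8 mm round bar in the x-z plane, its upright 64 mm from the axis, its upper and lower bars 70 and 16 mm above the base. It may be absent.
- jug0_eye (a point): Centre of the opening in jug0's handle, 45 mm from the jug's axis (+x) and 43 mm above its base; the opening is 30 mm wide and 46 mm high.
- jug1: Another jug, just like jug0. It may be absent.
- jug1_eye (a point): Centre of the opening in jug1's handle, 45 mm from the jug's axis (+x) and 43 mm above its base; the opening is 30 mm wide and 46 mm high.
- jug2: Another jug, just like jug0. It may be absent.
- jug2_eye (a point): Centre of the opening in jug2's handle, 45 mm from the jug's axis (+x) and 43 mm above its base; the opening is 30 mm wide and 46 mm high.
- cup: Grey handleless mixing cup, 64 mm rim, 70 mm tall; leave alone.
- tape: Roll of yellow masking tape, 76 mm across, 24 mm high, lying flat; leave alone.
- tin: Paint tin, 100 mm across, 113 mm tall; leave alone.
- bottle: White bottle, 64 mm across, 170 mm tall; leave alone.
- can: Aluminium can, 66 mm across, 120 mm tall; leave alone.
- spatula: Spatula 200 mm long, lying; leave alone.
There are look-alikes about, which are no part of the job. What is shaped like the jug0 but blue or yellow is not meant.

How it is judged:
By the outcome, as a careful person would: the job done as asked, in the order asked, and still so for the second after the job is handed in, with the robot touching nothing.
Of jug0, jug1, jug2 only 2 to 3 are there at a start; the rules pass over those that are not, and their reading is None.
At some moment in a run one of jug0, jug1, jug2 may be knocked a few centimetres aside while the robot is not near it.
It also fails if it takes over 210 s, if anything falls off the work surface, if the arm or the gripper's body presses on something with over 40 N, if the wrist force passes 120 N, or if a joint passes its speed limit or range.

ROBOT

A 6-joint arm with a two-finger parallel gripper is mounted at the origin on the work surface. World frame = base frame: x ahead of the robot, y to its left, z up, the work surface at z = 0. Lengths are in mm, angles in rad, forces in N, time in s.
With the tool pointing down it reaches from about 250 to 725 mm from the base axis. Payload 9.7 kg.
Tool frame: the origin (TCP) lies midway between the tips of the shut fingers; the grasp point (between the pads) lies r.pinch_z behind it (r.pinch_z is the distance from the TCP to the grasp point, in mm); z points along the fingers, y is the line along which they close (so a half turn about z gives the same grasp; the last joint's range is limited). The gripper opens to 85 mm and grips with 20 to 120 N. Pads are 22 mm wide; open, the fingers measure 114 mm over their backs; the gripper's body (76 mm by 85 mm) begins 54 mm behind the grasp point. The pads swing forward as they close: fully open they stand 13 mm farther back than shut.
Start: joints at [1.333, 0.087, 0.176, 1.66, 0, 1.571], TCP at [129.558, 534.52, 231.284] pointing down, gripper open.
Joint ranges: [-3.13, 3.13], [-0.85, 1.81], [-1.15, 1.24], [-2.2, 2.28], [-1.44, 1.52], [-3.14, 3.14]. Speed limits (rad/s): [2.22, 2.22, 2.57, 3.14, 3.14, 3.14].

INTERFACE

Orientations are given as a rotation vector (axis times angle).
In Python, from bench import r gives the robot as it stands. The module is installed in compiled form; this text tells all that it offers.
- The arm moves only by the tool apply_moves, never from a script. Its argument "plan" is a list of rows, each a list of 7 numbers: the finger opening in cm, from 0 to 8.54, then the shift along the world's x, y, z in cm, then the turn, a rotation vector about the world's x, y, z in rad. A call has 1 to 10 rows; each row shifts and turns the commanded pose from where the row before left it; what a row does not reach is not made up. A row lasts 1/8 s, in which the tool goes at most 62.5 mm and 10.7 degrees, less where a joint would pass 70% of its speed; a pose out of reach is approached as far as the arm can. A call with a gripper value outside its range is refused whole. The fingers move at their own pace and stop on an object; the grip force is fixed at half the most. Time passes only in rows, so rows that do not move let the fingers close. It gives the time, the measured TCP pose, the force, the opening and the grip force at its end, in the units of the state.
- r.read_state(): the state, without advancing time (a new reading comes with each control period).
- r.camera(name): name is "scene" or "top" or "wrist"; returns a dict with "frame" (384x512x3 uint8, blue, green, red), "range_z" (384x512 float32, mm along the optical axis (not along the pixel's ray), 0 where there is no reading), "intrinsics" (3x3 intrinsics, pixels), "k1" (the pictures are not rectified: a ray, as slopes to the right and down, at radius r is drawn at 1 + k1 r^2 times it, then the intrinsics apply), "R" (3x3) and "t" (3): a world point X has camera coordinates R X + t; the wrist camera has in their place "hand_eye" (4x4, takes a point from camera to tool coordinates, whose origin is the TCP and whose axes are the flange's). Camera axes: x right, y down, z forward; pixel columns grow to the right and rows downward; lengths in mm; the calibration is good to about 2 mm. A picture is of the moment at which its call begins: read the wrist's pose just before it.
- r.close_job(): hands the job in; it is judged then, once.
The state is a dict: "time": time; "q": joint angles; "qvel": joint speeds; "joint_torque": joint torques, N m; "position": TCP position; "tcp_rot": TCP orientation; "contact_force": force on the tool from outside, world axes, zero at the start; "ft_torque": the same for the moment, N m; "opening": finger opening in mm; "grip_force": force on a finger pad.
Only numpy, scipy, OpenCV 4.12 (cv2) and the standard library are available. Lean on these libraries where they do the work, as an engineer would, in place of code of your own. Each camera call takes 0.05 s, during which the arm holds its last target. There are 200 camera calls.

## Working session

There is one attempt and no reset: what is moved stays moved. The work goes in short steps, Python scripts to look and compute and a tool call to move; the robot and the scene stay as the last step left them, time stands still between calls to the robot, and variables do not carry over. Pictures are saved under pics/ and viewed, at most 14 in all, crops included, and the job is handed in when it is done.

Besides the shell and the picture viewer there is one more tool, called after "Request:" as name(argument=value, ...), one argument or row to a line, values as JSON. apply_moves: Moves the arm, as the interface text tells. Its arguments: {"type":"object","properties":{"plan":{"type":"array"}},"required":["plan"]}

```bash
mkdir -p pics; cat > h.py <<'E'
import numpy as np, cv2
from bench import r
from scipy.spatial.transform import Rotation as Ro
def cam(n):
    s=r.read_state(); c=r.camera(n)
    if 'hand_eye' in c:
        T=np.eye(4); T[:3,:3]=Ro.from_rotvec(np.array(s['tcp_rot'])).as_matrix() if np.size(s['tcp_rot'])==3 else np.array(s['tcp_rot']); T[:3,3]=s['position']
        W=T@np.array(c['hand_eye']); c['R']=W[:3,:3].T; c['t']=-c['R']@W[:3,3]
    c['R']=np.array(c['R']);c['t']=np.array(c['t']).ravel();c['K']=np.array(c['intrinsics'])
    return c
def slopes(c,u,v):
    K=c['K'];x=(np.asarray(u,float)-K[0,2])/K[0,0];y=(np.asarray(v,float)-K[1,2])/K[1,1];X,Y=x.copy(),y.copy()
    for _ in range(20):
        f=1+c['k1']*(X*X+Y*Y);X,Y=x/f,y/f
    return np.stack([X,Y,np.ones_like(X)],-1)
def onplane(c,u,v,z):
    d=slopes(c,u,v)@c['R'];o=-c['R'].T@c['t'];return o+d*((z-o[2])/d[...,2])[...,None]
def cloud(c):
    v,u=np.mgrid[:384,:512];d=slopes(c,u,v)*c['range_z'][...,None];P=(d-c['t'])@c['R'];P[c['range_z']<=0]=np.nan;return P
def proj(c,X):
    p=c['R']@np.array(X,float)+c['t'];x,y=p[:2]/p[2];f=1+c['k1']*(x*x+y*y);return c['K'][0,0]*x*f+c['K'][0,2],c['K'][1,1]*y*f+c['K'][1,2]
def save(c,n,box=None,k=1):
    f=c['frame']
    if box: f=f[box[1]:box[3],box[0]:box[2]]
    cv2.imwrite('pics/'+n,cv2.resize(f,None,fx=k,fy=k,interpolation=cv2.INTER_CUBIC))
E
python3 - <<'E'
from h import *
s=r.read_state();print(s,r.pinch_z)
for n in('scene','top'):
    c=cam(n);np.save(n+'.npy',c,allow_pickle=True);print(n,-c['R'].T@c['t'],c['R'][2],c['k1'],c['K'][0,0])
a=np.load('scene.npy',allow_pickle=True).item();b=np.load('top.npy',allow_pickle=True).item()
save(a,'s0.png',None,1.5);save(b,'t0.png',None,1.5)
E
```

```text
{'time': 0.0, 'q': array([ 1.33300903e+00,  8.74807497e-02,  1.75160399e-01,  1.65977244e+00,
       -4.04313168e-06,  1.57080341e+00]), 'qvel': array([ 3.07892790e-04, -1.42609133e-05, -4.60116656e-04,  8.60877713e-04,
       -1.59249306e-03, -6.09863300e-04]), 'joint_torque': array([-3.61797374e-04, -5.20394039e+01,  4.64797640e+01,  1.65970920e-02,
        1.09491673e-04,  7.88796910e-06]), 'position': array([129.5064104 , 534.32254481, 230.58516421]), 'tcp_rot': array([-3.72629251e-01, -3.11926382e+00,  2.02276047e-03]), 'contact_force': array([-0.02959067,  0.35138042, -0.54532029]), 'ft_torque': array([ 0.01959514, -0.01801316,  0.03191967]), 'grip_force': 0.0, 'opening': 85.17160033265455} 18.700000000000003
scene [1442.00892922 -364.47328719  845.04332707] [-0.7542788   0.30573665 -0.58102374] -0.13207397825002587 407.9554032747631
top [ 424.02358141   29.86042899 1477.20839923] [ 0.06730308 -0.0093894  -0.9976884 ] -0.05401483121718192 418.9714578601288
```

View pics/s0.png

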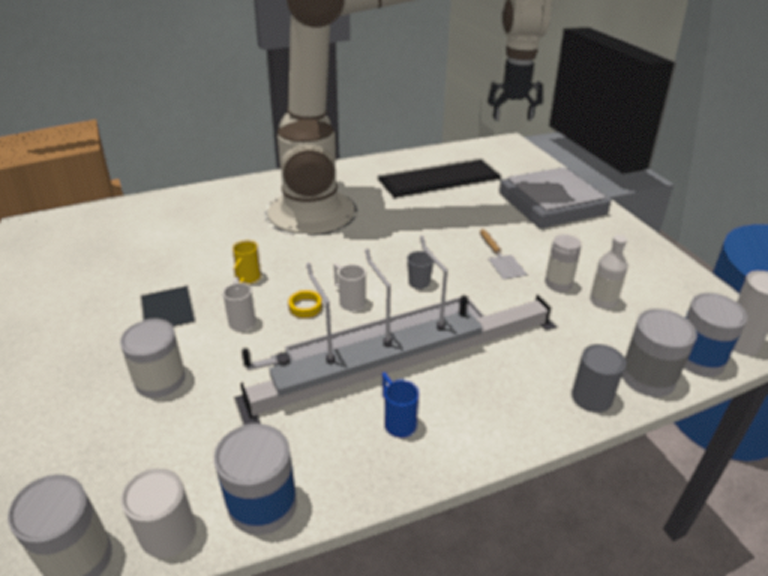

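View pics/t0.png

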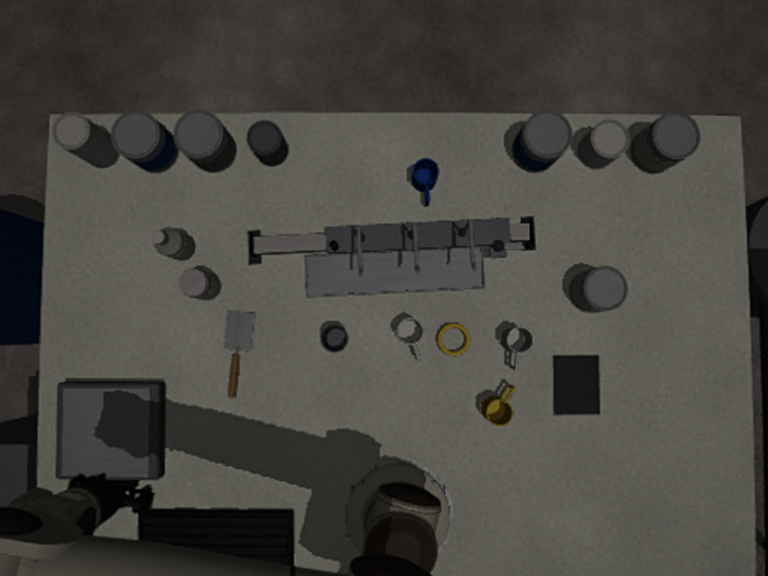

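The scene shows the rail with its rack and lever, plus two white jugs. In the 1.5x top view the jugs are at (407,328) and (516,338). The cup is at (334,337) and the yellow and blue look-alikes are at (498,410) and (425,175). I'll enlarge and measure.

```bash
python3 - <<'E'
from h import *
b=np.load('top.npy',allow_pickle=True).item();a=np.load('scene.npy',allow_pickle=True).item()
f=b['frame'][135:295,160:370];f=cv2.convertScaleAbs(f,alpha=1.8)
cv2.imwrite('pics/t1.png',cv2.resize(f,None,fx=3.6,fy=3.6,interpolation=cv2.INTER_CUBIC))
f=a['frame'][140:280,85:375];f=cv2.convertScaleAbs(f,alpha=1.2)
cv2.imwrite('pics/s1.png',cv2.resize(f,None,fx=2.7,fy=2.7,interpolation=cv2.INTER_CUBIC))
P=cloud(b)
z=P[...,2]
# tray: height 8..22, in front of rail
x,y=P[...,0],P[...,1]
for nm,lo,hi in(('tray',8,20),('rail',34,46),('beam',54,72),('objs',75,95)):
    m=((z>lo)&(z<hi)&(np.abs(y)<400)&(x>200)&(x<720)).astype(np.uint8)
    n,l,st,_=cv2.connectedComponentsWithStats(m)
    for i in range(1,n):
        if st[i,4]>25:
            p=P[l==i];rc=cv2.minAreaRect(p[:,:2].astype(np.float32));print(nm,st[i],np.round(p.mean(0)),np.round(rc[0],1),np.round(rc[1],1),round(rc[2],2))
E
```

```text
tray [318 164   6  28  44] [ 571. -200.   13.] [ 575.2 -196.1] [96.2 16.6] 2.29
tray [203 190  23   8  35] [512. 188.  13.] [519. 176.] [25.3 77.3] 0.34
tray [270 192  29   3  33] [520. -68.  14.] [521.2 -68.8] [ 7.2 98.5] 1.45
tray [152 231   8  35 138] [326. 376.  16.] [329.4 377.9] [ 22.4 117.3] 87.43
rail [340 147  16  14 152] [ 654. -285.   40.] [ 655.1 -285.8] [42.5 53.9] 10.01
rail [168 155  49  16 547] [627. 249.  40.] [625.  250.1] [ 45.7 167.4] 2.8
beam [314 145  26  27 483] [ 645. -215.   62.] [ 635.8 -214. ] [90.3 87.3] 2.65
beam [ 217  147   96   22 1509] [639.  -0.  62.] [ 6.4e+02 -5.0e-01] [ 61.8 327.6] 2.94
beam [213 216  13  19  41] [412. 159.  65.] [412.1 156.2] [33.4 62.3] 76.93
objs [265 212  17  20  55] [422. -29.  85.] [423.5 -26.3] [58.8 56.3] 45.83
objs [337 218  19  20  74] [ 402. -272.   84.] [ 404.3 -270.2] [59.4 58.4] 39.02
objs [323 264  19  20  78] [ 247. -224.   84.] [ 245.6 -223.3] [57.  59.9] 11.32
```

View pics/t1.png

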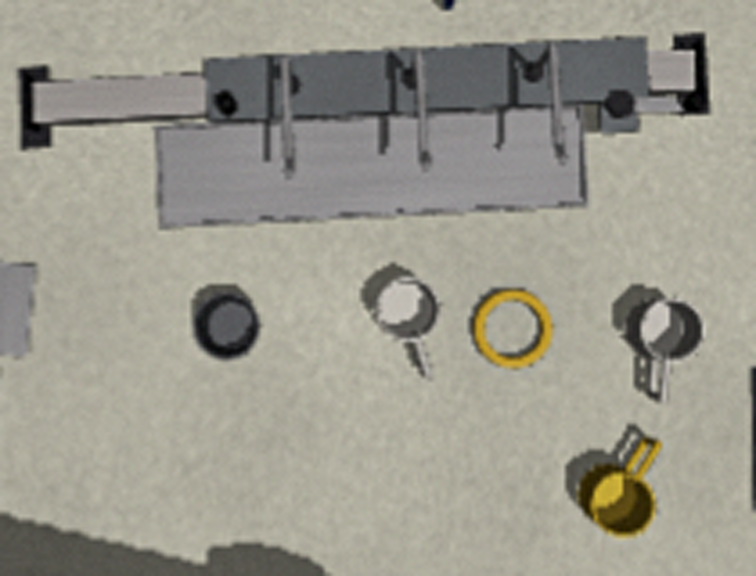

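View pics/s1.png

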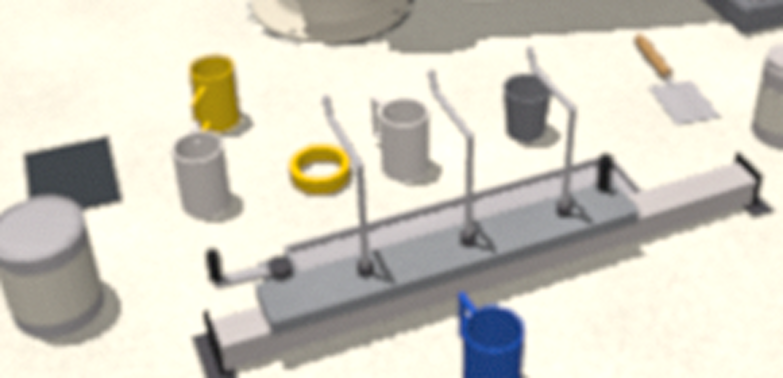

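Two white jugs fit. Jug A is at crop (400,305) and jug B at (665,328), both with their handles towards the robot. The lever is locked: pivot at (620,103), knob at (690,100). The rack has to slide left (+y), and the grab post is at (226,103). I'll move over to the lever.

Request:
apply_moves(
  plan=[
    [8.5, 4.5, -3.9, 1.5, 0, 0, -0.08],
    [8.5, 4.5, -3.9, 1.5, 0, 0, -0.08],
    [8.5, 4.5, -3.9, 1.5, 0, 0, -0.08],
    [8.5, 4.5, -3.9, 1.5, 0, 0, -0.08],
    [8.5, 4.5, -3.9, 1.5, 0, 0, -0.08],
    [8.5, 4.5, -3.9, 1.0, 0, 0, -0.08],
    [8.5, 2.7, -5, 0, 0, 0, -0.08],
    [8.5, 2.7, -5, 0, 0, 0, -0.08],
    [8.5, 2.7, -5, 0, 0, 0, -0.08],
    [8.5, 2.7, -5, 0, 0, 0, -0.08],
  ],
)

```text
time: 1.35
position: [508.1, 98.7, 316.0]
tcp_rot: [-1.562, -2.726, 0.0]
contact_force: [1.3, 0.9, -1.0]
opening: 85.2
grip_force: 0.0
```

Request:
apply_moves(
  plan=[
    [8.5, 2.7, -5, 0, 0, 0, -0.08],
    [8.5, 2.7, -5, 0, 0, 0, -0.08],
    [8.5, 1, -5.7, 0, 0, 0, -0.08],
    [8.5, 1, -5.7, 0, 0, 0, -0.08],
    [8.5, 1, -5.7, 0, 0, 0, -0.08],
    [8.5, 1, -5.7, 0, 0, 0, -0.08],
    [8.5, 0, 0, 0, 0, 0, 0],
  ],
)

```text
time: 2.22
position: [601.6, -231.3, 313.8]
tcp_rot: [-2.166, -2.272, 0.003]
contact_force: [0.1, 0.3, -0.4]
opening: 84.7
grip_force: 0.0
```

```bash
python3 - <<'E'
from h import *
s=r.read_state();print(s['time'],s['position'],s['tcp_rot'],s['q'])
c=cam('wrist');np.save('w1.npy',c,allow_pickle=True);save(c,'w1.png',None,1.5);P=cloud(c)
print(-c['R'].T@c['t'],c['R'][2], np.isfinite(P[...,0]).mean())
b=cam('top');np.save('top2.npy',b,allow_pickle=True)
P=cloud(c)
for v in range(20,384,40): print(v,[tuple(np.round(P[v,u]).astype(int)) if np.isfinite(P[v,u,0]) else 0 for u in range(40,512,72)])
E
```

```text
2.225 [ 601.56150196 -231.31138172  313.79906768] [-2.16597872 -2.27185115  0.00265065] [-3.66855348e-01  4.01892187e-01  7.19824763e-01  1.89185141e+00
 -5.28884060e-04  1.15623725e+00]
[ 599.09185542 -147.43271304  457.22550995] [ 0.01276495 -0.32448219 -0.94580567] 0.9962107340494791
20 [(np.int64(328), np.int64(-98), np.int64(2)), (np.int64(425), np.int64(-97), np.int64(25)), (np.int64(504), np.int64(-89), np.int64(1)), (np.int64(593), np.int64(-86), np.int64(4)), (np.int64(671), np.int64(-90), np.int64(62)), (np.int64(763), np.int64(-80), np.int64(19)), (np.int64(857), np.int64(-73), np.int64(2))]
60 [(np.int64(319), np.int64(-145), np.int64(1)), (np.int64(411), np.int64(-140), np.int64(1)), (np.int64(503), np.int64(-136), np.int64(0)), (np.int64(595), np.int64(-131), np.int64(3)), (np.int64(675), np.int64(-130), np.int64(63)), (np.int64(779), np.int64(-122), np.int64(1)), (np.int64(869), np.int64(-118), np.int64(2))]
100 [(np.int64(311), np.int64(-195), np.int64(0)), (np.int64(406), np.int64(-190), np.int64(-1)), (np.int64(502), np.int64(-185), np.int64(-1)), (np.int64(598), np
[... 1759 characters left out ...]
028), np.int64(-754))]
340 [(np.int64(540), np.int64(-223), np.int64(381)), (np.int64(561), np.int64(-222), np.int64(381)), (np.int64(518), np.int64(-481), np.int64(109)), (np.int64(616), np.int64(-580), np.int64(0)), (np.int64(740), np.int64(-574), np.int64(0)), (np.int64(643), np.int64(-217), np.int64(381)), (np.int64(664), np.int64(-217), np.int64(381))]
380 [(np.int64(539), np.int64(-236), np.int64(383)), (np.int64(569), np.int64(-216), np.int64(399)), (np.int64(584), np.int64(-222), np.int64(393)), (np.int64(602), np.int64(-220), np.int64(394)), (np.int64(620), np.int64(-220), np.int64(393)), (np.int64(635), np.int64(-213), np.int64(399)), (np.int64(666), np.int64(-229), np.int64(383))]
```

View pics/w1.png

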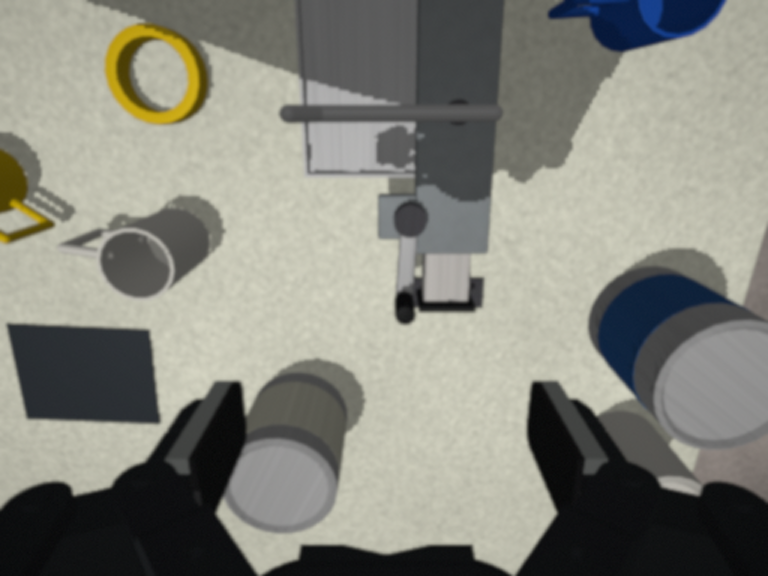

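In the wrist view (1.5x), the knob top is at (405,315), the pivot at (411,217), the beam's end at row 252 and the tray's corner at (308,173). I'll calculate the positions.

```bash
python3 - <<'E'
from h import *
c=np.load('w1.npy',allow_pickle=True).item()
kn=onplane(c,405/1.5,314/1.5,110);pv=onplane(c,411/1.5,217/1.5,75);print('knob',kn,'pivot',pv,kn-pv,np.hypot(*(kn-pv)[:2]))
g=lambda u,v,z:onplane(c,u/1.5,v/1.5,z)
print('beam end corner',g(488,252,62),'front edge plate',g(378,238,62),'beam far', g(502,10,62))
print('tray corner',g(308,174,14),g(301,20,14),g(405,173,14))
P=cloud(c);m=(P[...,2]>55)&(P[...,2]<68)&(P[...,0]>560)&(P[...,0]<700)&(P[...,1]>-320)
p=P[m];print('beam',cv2.minAreaRect(p[:,:2].astype(np.float32)))
d=np.array([.9985,.0541]);e=np.array([-d[1],d[0]])
q=p[:,:2]@e;print('beam y min pct',np.percentile(q,[0,.5,2,100]),'x',np.percentile(p[:,:2]@d,[1,50,99]))
b=np.load('top2.npy',allow_pickle=True).item();P=cloud(b)
m=(P[...,2]>54)&(P[...,2]<70)&(P[...,0]>590)&(P[...,0]<700)&(np.abs(P[...,1])<330);p=P[m]
print('top beam',cv2.minAreaRect(p[:,:2].astype(np.float32)),np.percentile(p[:,:2]@e,[.5,99.5]))
for z,(u,v) in((14,(157,128)),(14,(160,228)),(14,(586,205)),(62,(204,60)),(62,(206,122)),(62,(647,38)),(108,(226,102))):
    w=onplane(b,160+u/3.6,135+v/3.6,z);print(z,w,w[:2]@e,w[:2]@d)
# clamp height
P=cloud(c);m=(P[...,0]>610)&(P[...,0]<690)&(P[...,1]<-285)&(P[...,1]>-345)&(P[...,2]<130);print('clamp z',np.nanpercentile(P[m][:,2],[50,90,99]))
E
```

```text
knob [ 619.37984749 -291.20005911  110.        ] pivot [ 621.13557984 -224.37640965   75.        ] [ -1.75573235 -66.82364946  35.        ] 66.84671063519627
beam end corner [ 686.75883897 -252.88354549   62.        ] front edge plate [ 596.22775    -245.53131293   62.        ] beam far [676.25284246 -76.92518675  62.        ]
tray corner [ 532.31175031 -203.12376005   14.        ] [527.13014958 -82.96257671  14.        ] [ 616.9099863  -198.13307752   14.        ]
beam ((637.9349365234375, -176.4461669921875), (89.73727416992188, 208.3753204345703), 2.639561891555786)
beam y min pct [-314.63269241 -290.37776477 -286.61093539 -106.38516687] x [584.90405072 640.33962101 671.08890603]
top beam ((636.1497192382812, -55.38238525390625), (90.98391723632812, 436.15179443359375), 0.38731032609939575) [-290.05370262  126.96384213]
14 [599.53070851 213.2348777   14.        ] 180.4804140515199 610.1674193282485
14 [501.84087303 209.48642856  14.        ] 182.0226076905265 512.421327501601
14 [ 524.17800107 -205.12900832   14.        ] -233.17934466620855 512.2942547210798
62 [658.54079506 163.30278758  62.        ] 127.43077638853163 666.3876646737592
62 [599.45631787 161.00095986  62.        ] 128.32887162041152 607.2672853240749
62 [ 680.22021571 -257.61810164   62.        ] -294.0315881597711 665.2627460853546
108 [612.14924227 138.57956586 108.        ] 105.25442250273248 618.7281729185717
clamp z [ 40.51992898 101.06865201 111.12879947]
```

Request:
apply_moves(
  plan=[
    [5, 1.8, -5.9, 0, 0, 0, 0],
    [5, 0, 0, -5.5, 0, 0, 0],
    [5, 0, 0, -5.5, 0, 0, 0],
    [5, 0, 0, -5.5, 0, 0, 0],
    [5, 0, 0, -3.5, 0, 0, 0],
    [5, 0, 0, -3.2, 0, 0, 0],
    [5, 0, 0, 0, 0, 0, 0],
  ],
)

```text
time: 3.2
position: [618.4, -284.3, 82.1]
tcp_rot: [-2.157, -2.279, 0.002]
contact_force: [-0.0, 0.4, 1.0]
opening: 50.0
grip_force: 0.0
```

```bash
python3 - <<'E'
from h import *
s=r.read_state();print(s['position'])
c=cam('wrist');save(c,'w2.png',(100,130,420,384),2)
E
```

```text
[ 618.37282158 -284.32523863   82.14179691]
```

View pics/w2.png

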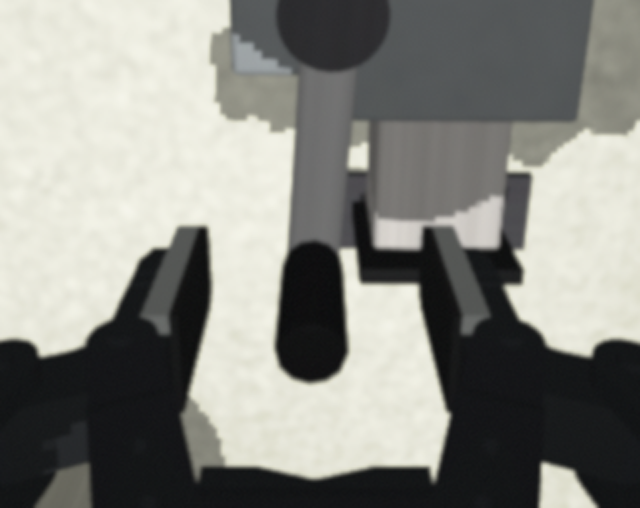

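The knob sits between the pads, about 6 mm off in y. I'll correct that, lower a little and close.

Request:
apply_moves(
  plan=[
    [5, 0, -0.6, 0, 0, 0, 0],
    [1, 0, 0, 0, 0, 0, 0],
    [1, 0, 0, 0, 0, 0, 0],
    [1, 0, 0, 0, 0, 0, 0],
    [1, 0, 0, 0, 0, 0, 0],
  ],
)

```text
time: 3.88
position: [619.6, -292.8, 85.5]
tcp_rot: [2.161, 2.278, -0.0]
contact_force: [-2.7, -1.0, 5.9]
opening: 13.8
grip_force: 58.5
```

Request:
apply_moves(
  plan=[
    [1, -1.31, 0.16, 0, 0, 0, 0],
    [1, -1.29, 0.44, 0, 0, 0, 0],
    [1, -1.17, 0.7, 0, 0, 0, 0],
    [1, -0.99, 0.93, 0, 0, 0, 0],
    [1, -0.78, 1.11, 0, 0, 0, 0],
    [1, -0.54, 1.25, 0, 0, 0, 0],
    [1, -0.26, 1.33, 0, 0, 0, 0],
    [1, 0, 0, 0, 0, 0, 0],
  ],
)

```text
time: 4.88
position: [554.9, -233.1, 85.4]
tcp_rot: [-2.162, -2.279, 0.002]
contact_force: [-9.2, 0.5, 9.7]
opening: 13.5
grip_force: 59.0
```

Request:
apply_moves(
  plan=[
    [1, 0.15, 0.4, 0, 0, 0, 0],
    [1, 0.05, 0.3, 0, 0, 0, 0],
    [1, 0, 0, 0, 0, 0, 0],
  ],
)

```text
time: 5.25
position: [555.2, -227.6, 85.4]
tcp_rot: [-2.163, -2.276, 0.009]
contact_force: [-18.5, -6.0, 12.7]
opening: 13.9
grip_force: 59.9
```

```bash
python3 - <<'E'
from h import *
c=cam('wrist');save(c,'w3.png',(60,0,470,340),1.8)
g=cam('scene');np.save('sc3.npy',g,allow_pickle=True)
E
```

```text
(no output)
```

View pics/w3.png

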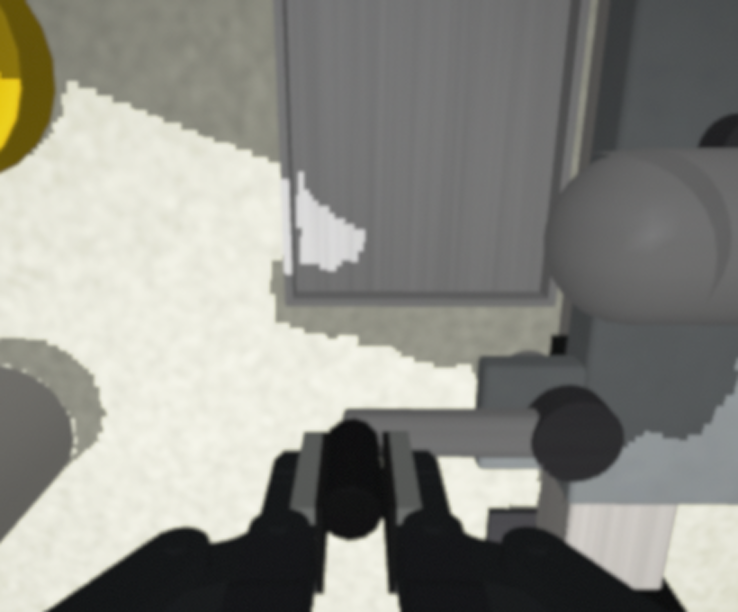

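The lever now stands square to the rail. I'll nudge it once more to confirm it's against the stop.

Request:
apply_moves(
  plan=[
    [1, -0.2, 0.3, 0, 0, 0, 0],
    [1, 0, 0.2, 0, 0, 0, 0],
    [1, 0, 0, 0, 0, 0, 0],
  ],
)

```text
time: 5.72
position: [554.5, -222.8, 85.5]
tcp_rot: [2.163, 2.278, -0.006]
contact_force: [-13.2, -6.4, 9.1]
opening: 14.0
grip_force: 59.4
```

```bash
python3 - <<'E'
from h import *
s=r.read_state();print(s['position'])
c=cam('wrist');save(c,'w4.png',(60,0,470,340),1.8)
E
```

```text
[ 554.50997743 -222.7571575    85.45849787]
```

View pics/w4.png

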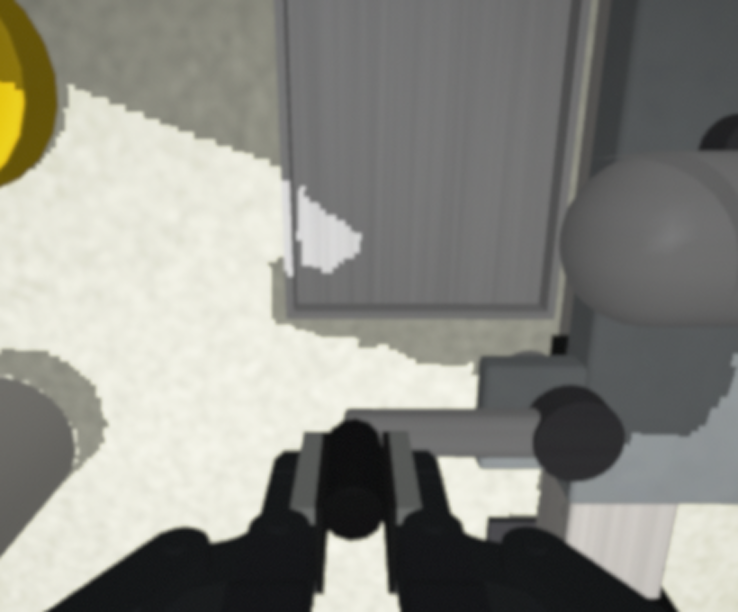

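The lever is at its stop and the rack has started sliding with it: the pivot is fixed in view while the tray moved. I'll measure the end offset, beam end (row 500) against tray end (row 315).

```bash
cat >> h.py <<'E'
A=np.deg2rad(2.94);d=np.array([np.cos(A),np.sin(A)]);e=np.array([-d[1],d[0]])
def edge(c,u,v0,v1,z):  # brightest row-gradient peaks in column u (full-res)
    return None
E
python3 - <<'E'
from h import *
c=cam('wrist');s=1.8
for n,(u,v),z in(('tray L',(290,316),14),('tray R',(552,315),14),('beam',(600,502),62),('beam',(730,502),62),('pivot',(578,433),75)):
    w=onplane(c,60+u/s,v/s,z);print(n,w[:2],'rail x,y',w[:2]@d,w[:2]@e)
g=cv2.cvtColor(c['frame'],cv2.COLOR_BGR2GRAY).astype(int)
print('tray col',g[160:190,60+420//1.8.__int__() if 0 else 293]);print('beam col',g[265:290,425])
E
```

```text
tray L [ 530.14920876 -205.2380962 ] rail x,y 518.9247269139261 -232.15940100757888
tray R [ 627.9074553  -199.69126143] rail x,y 616.8388014687645 -231.63390364012298
beam [ 636.41524558 -248.04390544] rail x,y 622.8553786280685 -280.35927155231724
beam [ 678.22596013 -245.70446363] rail x,y 664.7310519906067 -280.16738739029313
pivot [ 619.26108937 -216.92851788] rail x,y 607.3197142119084 -248.40499876088646
tray col [114 113 113 114 114 113 112 110 103  95  92  94  99 106 110 114 122 134
 146 149 149 147 146 145 144 145 145 146 148 148]
beam col [146 145 144 144 143 143 142 142 142 143 143 143 143 145 156 176 190 195
 196 196 197 197 198 198 198]
```

Request:
apply_moves(
  plan=[
    [1, -0.07, 0.8, 0, 0, 0, 0],
    [1, -0.07, 1.0, 0, 0, 0, 0],
    [1, -0.06, 1.0, 0, 0, 0, 0],
    [1, -0.05, 1.0, 0, 0, 0, 0],
    [1, -0.04, 0.7, 0, 0, 0, 0],
    [1, 0, 0.2, 0, 0, 0, 0],
    [1, 0, 0, 0, 0, 0, 0],
  ],
)

```text
time: 6.7
position: [552.0, -175.4, 85.4]
tcp_rot: [2.163, 2.278, -0.005]
contact_force: [-10.0, -5.5, 9.4]
opening: 14.0
grip_force: 59.3
```

```bash
cat > ends.py <<'E'
from h import *
c=cam('wrist');np.save('we.npy',c,allow_pickle=True)
g=cv2.cvtColor(c['frame'],cv2.COLOR_BGR2GRAY).astype(float)
s=r.read_state();print(s['position'],s['contact_force'])
P=cloud(c);X=P[...,:2]@d;Y=P[...,:2]@e;Z=P[...,2]
def last(m): # last row per column where mask holds
    out=[]
    for u in range(0,512):
        v=np.where(m[:,u])[0]
        if len(v)>3: out.append((u,v.max()+.5))
    return np.array(out)
for n,m,z in(('tray',(Z>10)&(Z<19)&(X>520)&(X<605),14),('beam',(Z>57)&(Z<67)&(X>637)&(X<662),62)):
    m=m&(Y<-120)&(Y>-330);o=last(m)
    if len(o)==0: print(n,'none');continue
    w=onplane(c,o[:,0],o[:,1],z);q=w[:,:2]@e;print(n,len(o),'y end',np.median(q),np.percentile(q,[10,90]))
save(c,'we.png',(60,0,470,340),1.8)
E
python3 ends.py
```

```text
[ 552.01659162 -175.38868529   85.47336962] [-10.29992136  -5.25817416  10.27097805]
tray 26 y end -232.89215474685608 [-233.71199186 -184.12006827]
beam 65 y end -233.1889827061441 [-233.25838475 -194.04617064]
```

View pics/we.png

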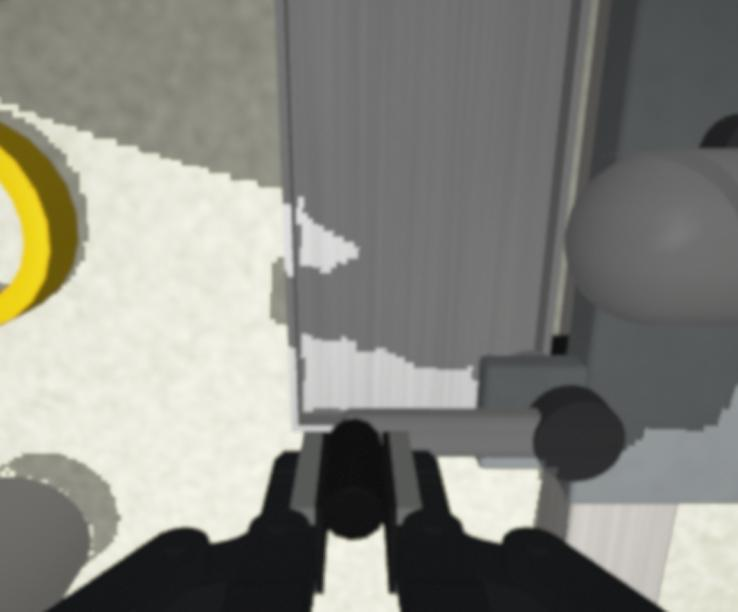

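The ends agree within 0.3 mm, so I'll lock it with the reverse arc.

Request:
apply_moves(
  plan=[
    [1, 0.0, -0.5, 0, 0, 0, 0],
    [1, 0.13, -0.9, 0, 0, 0, 0],
    [1, 0.4, -1.3, 0, 0, 0, 0],
    [1, 0.65, -1.2, 0, 0, 0, 0],
    [1, 0.88, -1.0, 0, 0, 0, 0],
    [1, 1.08, -0.8, 0, 0, 0, 0],
    [1, 1.22, -0.55, 0, 0, 0, 0],
    [1, 1.3, -0.3, 0, 0, 0, 0],
    [1, 0, 0, 0, 0, 0, 0],
  ],
)

```text
time: 7.88
position: [611.3, -238.9, 85.5]
tcp_rot: [2.16, 2.28, 0.005]
contact_force: [3.2, 5.4, 6.2]
opening: 14.1
grip_force: 59.0
```

```bash
python3 ends.py
```

```text
[ 611.33060915 -238.84516226   85.49470272] [3.87507346 5.04692054 3.88317185]
tray 106 y end -233.14325302509786 [-233.22773871 -201.86111086]
beam 70 y end -235.15645115524808 [-235.18930058 -180.08074584]
```

Request:
apply_moves(
  plan=[
    [1, 0.6, 0.0, 0, 0, 0, 0],
    [1, 0.5, 0.05, 0, 0, 0, 0],
    [1, 0.0, 0, 0, 0, 0, 0],
  ],
)

```text
time: 8.3
position: [620.1, -238.8, 85.4]
tcp_rot: [-2.161, -2.279, 0.001]
contact_force: [-7.8, 2.7, 8.9]
opening: 14.2
grip_force: 59.6
```

```bash
python3 ends.py
```

```text
[ 620.08954183 -238.84682469   85.41609627] [-7.85292404  2.88999203  8.69087751]
tray 105 y end -233.0380427724483 [-233.62425915 -191.53227268]
beam 67 y end -235.03695114726813 [-235.0726434  -185.38488616]
```

```bash
cat > topend.py <<'E'
from h import *
def prof(c,xs,ys,z):
    g=cv2.cvtColor(c['frame'],cv2.COLOR_BGR2GRAY).astype(np.float32)
    out=[]
    for y in ys:
        uv=np.array([proj(c,[*(x*d+y*e),z]) for x in xs],np.float32)
        out.append(cv2.remap(g,uv[:,0][None],uv[:,1][None],cv2.INTER_CUBIC).mean())
    return np.array(out)
def peaks(c,nm,xs,y0,z):
    ys=np.arange(y0-25,y0+25,.5);p=cv2.GaussianBlur(prof(c,xs,ys,z)[None],(9,1),0)[0];gr=np.gradient(p,.5)
    i=[k for k in range(2,len(gr)-2) if abs(gr[k])==max(abs(gr[k-2:k+3])) and abs(gr[k])>.25*abs(gr).max()]
    print(nm,[(round(float(ys[k]),1),round(float(gr[k]),1)) for k in i])
for n in ('top','scene'):
    c=cam(n)
    peaks(c,n+' tray +',np.arange(525,600,5),187,14);peaks(c,n+' tray -',np.arange(525,600,5),-233,14)
    xs=np.arange(642,656,2) if n=='top' else np.arange(642,664,2)
    peaks(c,n+' beam +',xs,185,62);peaks(c,n+' beam -',xs,-235,62)
E
python3 topend.py
```

```text
top tray + [(180.0, -3.7), (186.5, 7.4)]
top tray - [(-251.5, 2.5), (-231.5, -9.9), (-226.0, 7.9)]
top beam + [(184.0, 5.1), (189.5, -1.4)]
top beam - [(-235.0, -3.6)]
scene tray + [(164.0, 2.1), (174.0, -1.8), (185.0, 6.0), (200.0, -4.9)]
scene tray - [(-256.5, -2.5), (-243.0, 5.0), (-236.5, -5.4), (-225.5, -5.5), (-213.0, -1.7)]
scene beam + [(184.5, 6.2)]
scene beam - [(-239.5, -6.9)]
```

All three cameras agree that the beam sits about 2–3 mm too far to -y after locking: locking dragged it. I'll free it again, slide it past by that amount and lock it again.

Request:
apply_moves(
  plan=[
    [1, -0.7, -0.05, 0, 0, 0, 0],
    [1, -1.31, 0.16, 0, 0, 0, 0],
    [1, -1.29, 0.44, 0, 0, 0, 0],
    [1, -1.17, 0.7, 0, 0, 0, 0],
    [1, -0.99, 0.93, 0, 0, 0, 0],
    [1, -0.78, 1.11, 0, 0, 0, 0],
    [1, -0.54, 1.25, 0, 0, 0, 0],
    [1, -0.26, 1.33, 0, 0, 0, 0],
    [1, 0, 0, 0, 0, 0, 0],
  ],
)

```text
time: 9.57
position: [551.5, -179.8, 85.4]
tcp_rot: [2.159, 2.279, 0.003]
contact_force: [4.1, 3.5, 7.4]
opening: 13.8
grip_force: 59.3
```

```bash
python3 ends.py
```

```text
[ 551.46482834 -179.87009635   85.40883973] [3.52938201 3.64494946 5.79245226]
tray 32 y end -233.80006814700923 [-233.81568036 -187.68543325]
beam 75 y end -234.80548626803997 [-234.86851873 -175.23091159]
```

Request:
apply_moves(
  plan=[
    [1, 0, 0.35, 0, 0, 0, 0],
    [1, 0, 0.35, 0, 0, 0, 0],
    [1, 0, 0.25, 0, 0, 0, 0],
    [1, 0, 0, 0, 0, 0, 0],
  ],
)

```text
time: 10.12
position: [551.2, -172.3, 85.4]
tcp_rot: [2.16, 2.277, -0.001]
contact_force: [1.5, -4.9, 5.8]
opening: 14.0
grip_force: 59.5
```

```bash
python3 ends.py
```

```text
[ 551.19862081 -172.34035921   85.4378145 ] [ 1.32459896 -4.72065693  7.08034608]
tray 9 y end -224.16306592432903 [-233.81424923 -156.04414166]
beam 65 y end -230.31351685471296 [-230.35277347 -191.08529465]
```

Request:
apply_moves(
  plan=[
    [1, 0.0, -0.5, 0, 0, 0, 0],
    [1, 0.13, -0.9, 0, 0, 0, 0],
    [1, 0.4, -1.3, 0, 0, 0, 0],
    [1, 0.65, -1.2, 0, 0, 0, 0],
    [1, 0.88, -1.0, 0, 0, 0, 0],
    [1, 1.08, -0.8, 0, 0, 0, 0],
    [1, 1.22, -0.55, 0, 0, 0, 0],
    [1, 1.3, -0.1, 0, 0, 0, 0],
    [1, 1.1, 0.05, 0, 0, 0, 0],
    [1, 0.2, 0, 0, 0, 0, 0],
  ],
)

```text
time: 11.42
position: [619.9, -236.4, 85.4]
tcp_rot: [2.162, 2.276, -0.005]
contact_force: [-7.8, -9.2, 10.7]
opening: 13.8
grip_force: 60.1
```

```bash
python3 ends.py; python3 topend.py
```

```text
[ 619.7442793  -236.3464661    85.40815393] [-3.88620548 -9.54160985 10.31450149]
tray 106 y end -233.30571853968104 [-233.34066113 -191.28279032]
beam 66 y end -233.22215733490185 [-233.23203703 -183.77578162]
top tray + [(180.5, -3.6), (186.5, 7.4)]
top tray - [(-231.5, -8.1), (-226.0, 7.7)]
top beam + [(181.5, -2.4), (188.5, 9.0)]
top beam - [(-235.0, -3.2)]
scene tray + [(165.0, 1.9), (175.0, -1.8), (185.5, 5.8), (200.5, -4.3), (203.5, -4.2)]
scene tray - [(-256.5, -5.7), (-242.5, 3.0), (-236.5, -3.8), (-231.0, 3.0), (-224.0, -5.1), (-212.0, -1.4)]
scene beam + [(185.5, 6.0)]
scene beam - [(-244.5, 2.1), (-238.0, -6.6)]
```

Request:
apply_moves(
  plan=[
    [1, 0.5, -0.4, 0, 0, 0, 0],
    [1, 0.3, 0, 0, 0, 0, 0],
    [1, 0, 0, 0, 0, 0, 0],
  ],
)

```text
time: 11.95
position: [621.7, -237.4, 85.1]
tcp_rot: [-2.156, -2.27, 0.011]
contact_force: [-36.6, 6.3, 23.9]
opening: 14.0
grip_force: 62.1
```

```bash
python3 ends.py
```

```text
[ 621.66140831 -237.39258729   85.04835951] [-35.60061919   7.40958725  23.74090857]
tray 105 y end -233.37935251488761 [-233.50193535 -194.09854271]
beam 66 y end -233.36541002169452 [-233.42667141 -185.10237637]
```

View pics/we.png

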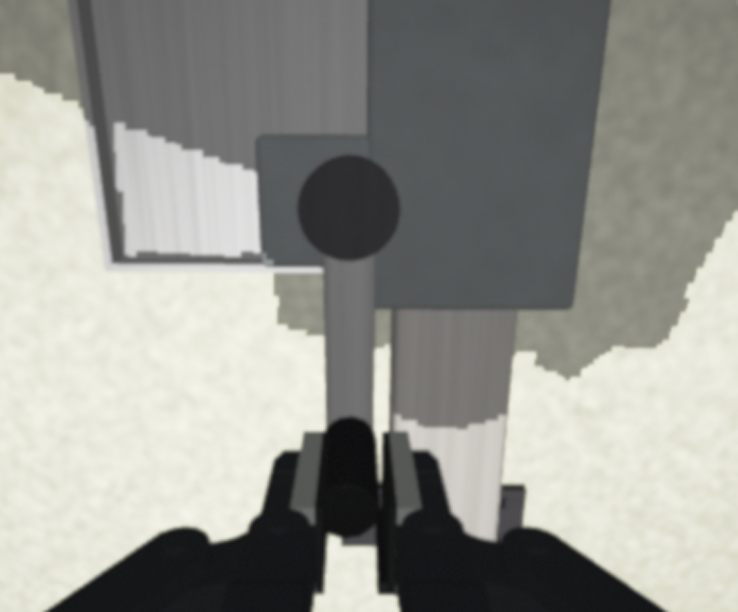

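The lever is hard against its locked stop and the ends coincide. I'll release, rise and go to look at jug B.

Request:
apply_moves(
  plan=[
    [1, -0.8, 0, 0, 0, 0, 0],
    [5, 0, 0, 0, 0, 0, 0],
    [5, 0, 0, 0, 0, 0, 0],
    [5, 0, 0, 5, 0, 0, 0],
    [5, 0, 0, 6, 0, 0, 0],
    [8.5, 0, 0, 6, 0, 0, 0.17],
    [8.5, -2.5, -0.7, 6, 0, 0, 0.17],
    [8.5, -4, -1, 1.5, 0, 0, 0.17],
    [8.5, -4, -1, 0, 0, 0, 0.17],
    [8.5, -4, -1, 0, 0, 0, 0.17],
  ],
)

```text
time: 13.25
position: [475.2, -275.2, 326.3]
tcp_rot: [-1.021, -2.971, 0.0]
contact_force: [-0.4, 0.1, 0.8]
opening: 84.9
grip_force: 0.0
```

Request:
apply_moves(
  plan=[
    [8.5, -2, -0.5, 0, 0, 0, 0.17],
    [8.5, -0.9, -0.6, 0, 0, 0, 0.17],
    [8.5, 0, 0, 0, 0, 0, 0],
  ],
)

```text
time: 13.62
position: [446.8, -286.2, 326.6]
tcp_rot: [-0.516, -3.099, 0.0]
contact_force: [0.1, -0.4, 0.1]
opening: 85.4
grip_force: 0.0
```

```bash
cat > jug.py <<'E'
import sys
from h import *
def yaw(s):
    Rm=Ro.from_rotvec(s['tcp_rot']).as_matrix();return np.degrees(np.arctan2(Rm[1,1],Rm[0,1])),Rm[:,2]
def find(c,gx,gy):
    P=cloud(c);D=np.hypot(P[...,0]-gx,P[...,1]-gy)
    m=(P[...,2]>79)&(P[...,2]<92)&(D<50);v,u=np.where(m)
    w=onplane(c,u,v,85)[:,:2];(cx,cy),rad=cv2.minEnclosingCircle(w.astype(np.float32))
    # handle: upper bar z 64..78 outside body
    Dc=np.hypot(P[...,0]-cx,P[...,1]-cy);h=(P[...,2]>55)&(P[...,2]<79)&(Dc>36)&(Dc<72)
    v,u=np.where(h);q=onplane(c,u,v,72)[:,:2];k=q.mean(0)-[cx,cy] if len(q) else [0,0]
    return cx,cy,rad,len(w),len(q),np.degrees(np.arctan2(k[1],k[0]))
if __name__=='__main__':
    s=r.read_state();print(s['time'],s['position'],yaw(s))
    g=float(sys.argv[1]),float(sys.argv[2])
    c=cam('wrist');print(find(c,*g));save(c,sys.argv[3],None,1.2)
    print('top',find(cam('top'),*g))
E
python3 jug.py 403 -271 jb.png
```

```text
13.625 [ 446.84307983 -286.2173171   326.60370553] (np.float64(71.0923395314564), array([-1.70930502e-04, -4.89026359e-05, -9.99999984e-01]))
(408.135009765625, -270.099609375, 30.39230728149414, 491, 212, np.float64(173.57304529565965))
top (394.4552307128906, -270.4513854980469, 39.158721923828125, 65, 21, np.float64(164.60865838058123))
```

View pics/jb.png

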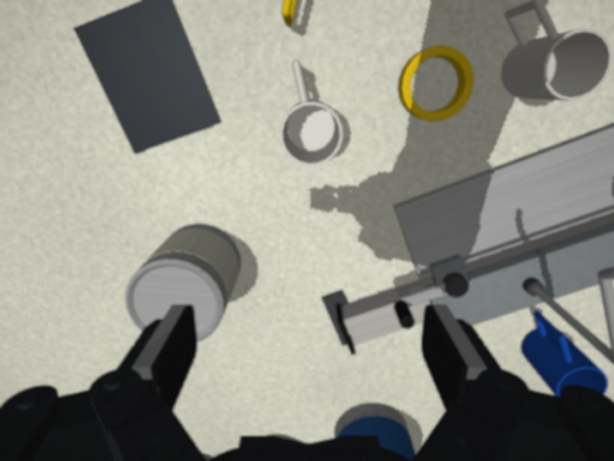

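```bash
python3 - <<'E'
from h import *
c=cam('wrist')
o=np.array([408.1,-270.1])
for u,v in((297,64),(302,80),(307,99)):
    w=onplane(c,u/1.2,v/1.2,72)[:2]-o;print(w,np.degrees(np.arctan2(w[1],w[0])))
E
```

```text
[-62.24069506   8.49351582] 172.2292775401646
[-47.65746766   8.27715851] 170.14714286358117
[-30.14814973   7.1707743 ] 166.6207339256447
```

Jug B is the white jug at (312,132), with its handle at azimuth ≈172°. I'll grasp it across the body.

Request:
apply_moves(
  plan=[
    [8.5, -3.87, 1.6, -2, 0, 0, 0.17],
    [8.5, 0, 0, -6, 0, 0, 0.02],
    [8.5, 0, 0, -6, 0, 0, 0],
    [8.5, 0, 0, -4.5, 0, 0, 0],
    [8.5, 0, 0, -3.5, 0, 0, 0],
    [8.5, 0, 0, -3.5, 0, 0, 0],
    [8.5, 0, 0, -3, 0, 0, 0],
    [8.5, 0, 0, 0, 0, 0, 0],
  ],
)

```text
time: 14.78
position: [407.5, -268.6, 39.5]
tcp_rot: [-0.218, -3.13, -0.004]
contact_force: [0.2, -0.1, 0.5]
opening: 85.1
grip_force: 0.0
```

```bash
python3 jug.py 408 -270 jb2.png
```

```text
14.775 [ 407.48715148 -268.62432376   39.4667975 ] (np.float64(82.02621553234286), array([-0.00378068,  0.00251504, -0.99998969]))
(403.08233642578125, -268.59002685546875, 51.33864212036133, 7806, 5411, np.float64(174.32618743686328))
top (395.7224426269531, -258.4190979003906, 36.65516662597656, 11, 8, np.float64(-175.3281815077092))
```

View pics/jb2.png

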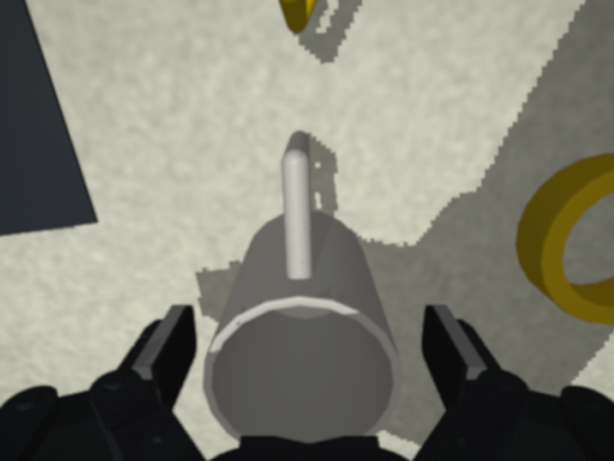

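The fingers straddle the body and the handle runs straight up the picture, as wanted. I'll close and work out the hook coordinates from the earlier view.

Request:
apply_moves(
  plan=[
    [5, 0, 0, 0, 0, 0, 0],
    [5, 0, 0, 0, 0, 0, 0],
    [5, 0, 0, 0, 0, 0, 0],
    [5, 0, 0, 0, 0, 0, 0],
    [5, 0, 0, 0, 0, 0, 0],
  ],
)

```text
time: 15.5
position: [409.4, -270.3, 43.5]
tcp_rot: [0.217, 3.131, -0.002]
contact_force: [-0.1, 0.6, 5.6]
opening: 60.1
grip_force: 64.1
```

```bash
python3 - <<'E'
from h import *
c=np.load('w1.npy',allow_pickle=True).item()
for n,(u,v),z in(('tip',(282,113),215),('post end',(501,112),200),('arm mid',(390,113),200)):
    w=onplane(c,u/1.5,v/1.5,z)[:2];print(n,w,w@d,w@e)
P=cloud(c);m=(P[...,2]>190)&(P[...,2]<230)&(P[...,0]<700)&(P[...,0]>480)&(P[...,1]>-200)&(P[...,1]<-50)
p=P[m];print('w1 arm x',np.percentile(p[:,:2]@d,[0,1,99,100]),'y',np.median(p[:,:2]@e),'z',np.percentile(p[:,2],[5,50,95]), 'hook0 exp y at that time', -82-115)
p2=p[(p[:,:2]@d<560)];print('tipz',p2[:,2].max() if len(p2) else 0)
q=p[(p[:,:2]@d>575)];f=np.polyfit(q[:,:2]@d,q[:,:2]@e,1);print('arm yaw',np.degrees(np.arctan(f[0])))
b=cam('top');P=cloud(b);m=(P[...,2]>185)&(P[...,2]<230)&(P[...,0]<700)&(P[...,0]>480)&(np.abs(P[...,1])<200);p=P[m];X=p[:,:2]@d;Y=p[:,:2]@e
for y0 in(-138,-23,92):
    k=abs(Y-y0)<20;print(y0,k.sum(),np.median(Y[k]) if k.any() else 0,np.percentile(X[k],[0,50,100]) if k.any() else 0)
s=r.read_state();print(s['position'],s['opening'],s['grip_force'])
E
```

```text
tip [ 550.74420732 -150.85867895] 542.2817475038147 -178.90787919330208
post end [ 654.33892897 -145.46474711] 646.0167727361489 -178.83443727854643
arm mid [ 600.37761771 -148.50582969] 591.9705080877393 -179.10383259679872
w1 arm x [542.21236906 543.87512767 643.86275036 645.80656778] y -178.8553786872622 z [202.16208387 204.28726959 219.64326462] hook0 exp y at that time -197
tipz 222.4862209306736
arm yaw 0.030396819730855108
-138 87 -122.70832489943575 [540.20575993 588.2568799  642.36612271]
-23 87 -8.288192432542209 [540.18409099 594.02415412 640.48486143]
92 86 106.89898113412615 [539.80428857 589.14849791 640.71824954]
[ 409.37418004 -270.29503311   43.53917267] 59.7945297714493 64.08449985086918
```

Hooks measured at rail x≈597 and y≈−123/−8/+107. I'll lift jug B, turn it and bring it in front of hook 0.

Request:
apply_moves(
  plan=[
    [5, 0, 0, 3, 0, 0, 0],
    [5, 0, 0, 5, 0, 0, 0],
    [5, 0.98, 1.7, 5.4, 0, 0, -0.17],
    [5, 0.98, 1.7, 0, 0, 0, -0.17],
    [5, 0.98, 1.7, 0, 0, 0, -0.17],
    [5, 0.98, 1.7, 0, 0, 0, -0.17],
    [5, 0.98, 1.7, 0, 0, 0, -0.17],
    [5, 0.98, 1.7, 0, 0, 0, -0.17],
    [5, 0.98, 1.7, 0, 0, 0, -0.17],
    [5, 0.94, 1.77, 0, 0, 0, -0.19],
  ],
)

```text
time: 16.8
position: [486.9, -132.6, 176.4]
tcp_rot: [2.165, 2.275, 0.001]
contact_force: [0.0, 0.2, -2.7]
opening: 59.6
grip_force: 65.1
```

```bash
cat > held.py <<'E'
from h import *
from jug import yaw
s=r.read_state();print(s['time'],np.round(s['position'],1),yaw(s),s['opening'],np.round(s['contact_force'],1))
c=cam('wrist');T=np.array(c['hand_eye']);P=cloud(c)
Rm=Ro.from_rotvec(s['tcp_rot']).as_matrix()
L=(P-s['position'])@Rm   # tool coords
# handle bar: tool |y|<25, |x| 36..75, near z of tcp
m=(np.abs(L[...,1])<25)&(np.abs(L[...,0])>36)&(np.abs(L[...,0])<75)&(L[...,2]>-36)&(L[...,2]<-15)
p=L[m];print('handle pts',len(p),'x',np.percentile(p[:,0],[1,99]),'y med',np.median(p[:,1]),'z',np.percentile(p[:,2],[5,50]))
f=np.polyfit(p[:,0],p[:,1],1);print('bar angle deg',np.degrees(np.arctan(f[0])),'y at x=+-45',np.polyval(f,45),np.polyval(f,-45))
m=(np.abs(L[...,0])<40)&(np.abs(L[...,1])<36)&(L[...,2]>-48)&(L[...,2]<-38);p=L[m]
if len(p): print('rim',cv2.minEnclosingCircle(p[:,:2].astype(np.float32)),len(p),np.median(p[:,2]))
E
python3 held.py
```

```text
16.8 [ 486.9 -132.6  176.4] (np.float64(2.8195648378544256), array([ 9.92850878e-04, -2.90342383e-04, -9.99999465e-01])) 59.631693184644696 [ 0.   0.2 -2.7]
handle pts 2123 x [36.33031957 69.79349324] y med -0.3329578800209424 z [-31.90697846 -30.58586226]
bar angle deg -1.7214399801494338 y at x=+-45 -0.003971804515544353 2.700873720850498
rim ((6.006396293640137, -0.004083101637661457), 36.442508697509766) 6151 -41.851778497609686
```

The handle sits as expected: the eye is at tool x≈46.5. I'll tilt 40° so the jug hangs without a big swing.

Request:
apply_moves(
  plan=[
    [5, 0, -0.14, 0.16, 0.175, 0.009, 0],
    [5, 0, 0, 0, 0.175, 0.009, 0],
    [5, 0, 0, 0, 0.175, 0.009, 0],
    [5, 0, 0, 0, 0.175, 0.009, 0],
    [5, 0, 0, 0, 0, 0, 0],
  ],
)

```text
time: 17.48
position: [486.1, -136.3, 174.3]
tcp_rot: [-1.759, -1.853, -0.645]
contact_force: [-0.2, -0.3, -1.0]
opening: 59.5
grip_force: 65.2
```

```bash
cat > eye.py <<'E'
from h import *
import sys
s=r.read_state();Rm=Ro.from_rotvec(s['tcp_rot']).as_matrix();ex=float(sys.argv[1])
E=s['position']+Rm@[ex,0,0];print('t',s['time'],'tcp',np.round(s['position'],1),'zax',np.round(Rm[:,2],3),'yaw',np.degrees(np.arctan2(Rm[1,1],Rm[0,1])))
print('eye rail x,y,z',np.round([E[:2]@d,E[:2]@e,E[2]],1),'q',np.round(s['q'],2))
c=cam('wrist');P=cloud(c);X=P[...,:2]@d;Y=P[...,:2]@e
y0=float(sys.argv[2]);m=(P[...,2]>190)&(P[...,2]<230)&(abs(Y-y0)<25)&(X>530)&(X<660)
p=P[m];print('wrist hook',m.sum(),np.median(p[:,:2]@e) if m.any() else 0,np.percentile(p[:,:2]@d,[1,99]) if m.any() else 0,np.percentile(p[:,2],[20,99]) if m.any() else 0)
E
python3 eye.py 46.5 -123
```

```text
t 17.475 tcp [ 486.1 -136.3  174.3] zax [-0.035  0.647 -0.762] yaw 3.020443375969219
eye rail x,y,z [ 478.5 -125.6  204.4] q [-0.57  0.33  0.19  1.89  0.55  0.81]
wrist hook 2139 -125.32668156142269 [541.76835965 592.26561722] [203.04413606 221.77451245]
```

Request:
apply_moves(
  plan=[
    [5, 0, 0.15, 0.36, 0, 0, 0],
    [5, 2, 0.1, 0, 0, 0, 0],
    [5, 2, 0.1, 0, 0, 0, 0],
    [5, 1.5, 0.08, 0, 0, 0, 0],
    [5, 1.5, 0.08, 0, 0, 0, 0],
    [5, 0, 0, 0, 0, 0, 0],
  ],
)

```text
time: 18.27
position: [557.0, -128.2, 182.7]
tcp_rot: [-1.758, -1.865, -0.646]
contact_force: [0.2, -0.0, -1.2]
opening: 59.7
grip_force: 65.2
```

```bash
python3 eye.py 46.5 -123
```

```text
t 18.275 tcp [ 557.  -128.2  182.7] zax [-0.032  0.642 -0.766] yaw 3.275033958824271
eye rail x,y,z [ 549.3 -121.   212.6] q [-0.5   0.45  0.38  1.91  0.58  0.88]
wrist hook 5462 -126.669767566097 [531.69650739 642.87613897] [201.72354483 228.19566049]
```

Request:
apply_moves(
  plan=[
    [5, 1.5, -0.15, 0, 0, 0, 0],
    [5, 1.5, -0.05, -0.3, 0, 0, 0],
    [5, 1.4, 0.0, -0.2, 0, 0, 0],
    [5, 0, 0, 0, 0, 0, 0],
  ],
)

```text
time: 18.82
position: [600.3, -131.0, 176.3]
tcp_rot: [-1.758, -1.861, -0.645]
contact_force: [-1.0, 0.9, -1.4]
opening: 59.7
grip_force: 65.2
```

```bash
python3 eye.py 46.5 -123; python3 - <<'E'
from h import *
c=cam('scene');x,y=[int(v) for v in proj(c,[600,-92,200])];save(c,'hang0.png',(max(x-90,0),max(y-80,0),x+90,y+90),4)
E
```

```text
t 18.825 tcp [ 600.3 -131.   176.3] zax [-0.033  0.643 -0.765] yaw 3.1778722432241526
eye rail x,y,z [ 592.6 -126.1  206.3] q [-0.48  0.56  0.51  1.92  0.59  0.91]
wrist hook 5313 -126.22657159182826 [544.28690419 643.75752629] [201.27852747 229.39796032]
```

View pics/hang0.png

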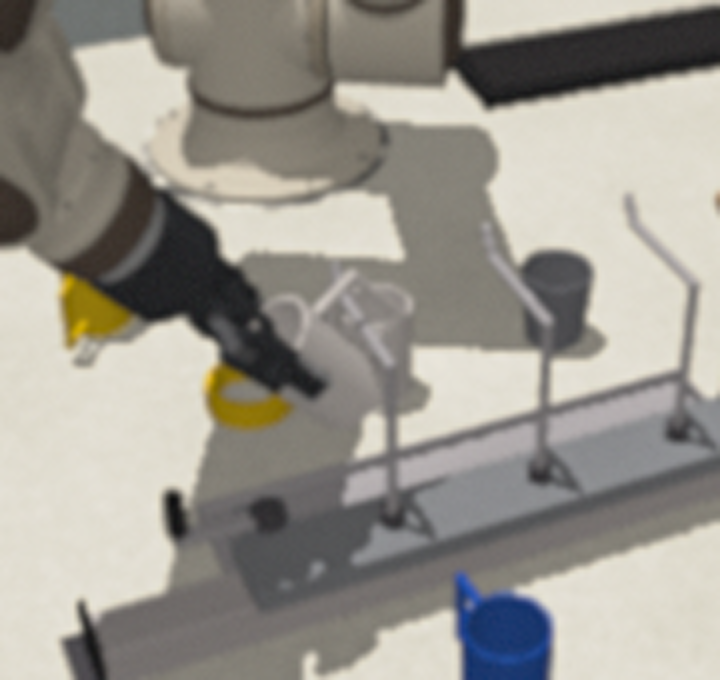

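The handle's D surrounds the hook arm at about (350,290), and there's no contact force. I'll lower until the hook takes the load.

Request:
apply_moves(
  plan=[
    [5, 0, 0, -0.8, 0, 0, 0],
    [5, 0, 0, -0.7, 0, 0, 0],
    [5, 0, 0, -0.4, 0, 0, 0],
    [5, 0, 0, 0, 0, 0, 0],
  ],
)

```text
time: 19.42
position: [600.2, -131.3, 156.4]
tcp_rot: [-1.759, -1.858, -0.645]
contact_force: [0.4, 0.2, -1.8]
opening: 59.6
grip_force: 65.2
```

Request:
apply_moves(
  plan=[
    [5, 0, 0, -0.3, 0, 0, 0],
    [5, 0, 0, -0.2, 0, 0, 0],
    [5, 0, 0, 0, 0, 0, 0],
  ],
)

```text
time: 19.8
position: [600.8, -130.4, 153.5]
tcp_rot: [-1.758, -1.859, -0.649]
contact_force: [-0.3, 4.9, 6.3]
opening: 59.4
grip_force: 65.4
```

Contact made. I'll release and back off along the tool axis.

Request:
apply_moves(
  plan=[
    [6.4, 0, 0, 0, 0, 0, 0],
    [8.5, 0, 0, 0, 0, 0, 0],
    [8.5, 0, 0, 0, 0, 0, 0],
    [8.5, 0, 0, 0, 0, 0, 0],
    [8.5, 0.1, -1.9, 2.3, 0, 0, 0],
    [8.5, 0.1, -2.5, 3.0, 0, 0, 0],
    [8.5, 0.1, -2.5, 3.0, 0, 0, 0],
    [8.5, 0.1, -1, 3.0, 0, 0, 0],
    [8.5, 0, 0, 3, 0, 0, 0],
    [8.5, 0, 0, 0, 0, 0, 0],
  ],
)

```text
time: 21.05
position: [599.5, -203.5, 288.7]
tcp_rot: [-1.771, -1.867, -0.654]
contact_force: [-0.1, -0.0, -0.1]
opening: 85.0
grip_force: 0.0
```

```bash
cat > hung.py <<'E'
from h import *
import sys
for n in('top','scene','wrist'):
    c=cam(n);P=cloud(c);X=P[...,:2]@d;Y=P[...,:2]@e;Z=P[...,2]
    m=(Z>75)&(Z<320)&(X>545)&(X<640)&(Y>-260)&(Y<200)
    for y0 in(-123,-8,107):
        k=m&(abs(Y-y0)<57);print(n,y0,k.sum(),'Y',np.round(np.percentile(Y[k],[2,50,98])) if k.any() else 0,'Z',np.round(np.percentile(Z[k],[2,50,98])) if k.any() else 0,'X',np.round(np.percentile(X[k],[2,98])) if k.any() else 0)
E
python3 hung.py
```

```text
top -123 554 Y [-178. -129.  -91.] Z [125. 171. 211.] X [560. 636.]
top -8 80 Y [-12.  -8.  -4.] Z [197. 204. 214.] X [547. 637.]
top 107 102 Y [103. 107. 162.] Z [ 77. 203. 214.] X [547. 637.]
scene -123 842 Y [-177. -137.  -86.] Z [118. 160. 210.] X [556. 626.]
scene -8 85 Y [-12.  -9.  -4.] Z [188. 202. 218.] X [546. 640.]
scene 107 108 Y [103. 106. 163.] Z [ 78. 200. 217.] X [548. 639.]
wrist -123 6305 Y [-177. -138.  -88.] Z [113. 168. 214.] X [553. 639.]
wrist -8 1093 Y [-13. -11.  -6.] Z [ 87. 204. 220.] X [547. 640.]
wrist 107 230 Y [102. 159. 163.] Z [ 75.  91. 142.] X [617. 640.]
```

Jug B hangs on hook 0. I'll straighten the tool and go to look at jug A.

Request:
apply_moves(
  plan=[
    [8.5, 0, 0, 2, -0.175, -0.009, 0],
    [8.5, 0, 0, 2, -0.175, -0.009, 0],
    [8.5, 0, 0, 0, -0.175, -0.009, 0],
    [8.5, 0, 0, 0, -0.173, -0.009, 0],
    [8.5, -1.2, 1.8, 0, 0, 0, 0.17],
    [8.5, -1.2, 1.8, 0, 0, 0, 0.17],
    [8.5, -1.2, 1.8, 0, 0, 0, 0.17],
    [8.5, -1.2, 1.8, 0, 0, 0, 0.17],
    [8.5, -1.2, 1.8, 0, 0, 0, 0.17],
    [8.5, -1.2, 1.8, 0, 0, 0, 0.17],
  ],
)

```text
time: 22.45
position: [526.5, -95.2, 325.4]
tcp_rot: [0.759, 3.042, 0.015]
contact_force: [0.5, 0.4, 0.0]
opening: 84.6
grip_force: 0.0
```

Request:
apply_moves(
  plan=[
    [8.5, -1.2, 1.7, 0, 0, 0, 0.17],
    [8.5, -1.2, 1.7, 0, 0, 0, 0.17],
    [8.5, -1.2, 1.7, 0, 0, 0, 0.17],
    [8.5, -1.2, 1.7, 0, 0, 0, 0.17],
    [8.5, -1.2, 1.7, 0, 0, 0, 0.17],
    [8.5, 0, 0, 0, 0, 0, 0],
  ],
)

```text
time: 23.2
position: [466.5, -10.3, 326.0]
tcp_rot: [-0.556, 3.09, 0.019]
contact_force: [0.9, 0.5, -1.1]
opening: 85.1
grip_force: 0.0
```

```bash
sed -i 's/save(c,sys.argv\[3\],None,1.2)/save(c,sys.argv[3],None,1.2);np.save("wj.npy",c,allow_pickle=True)/' jug.py; python3 jug.py 424 -27 ja.png; python3 hung.py | grep -- -123; python3 - <<'E'
from h import *
# jug-like blobs at rim height from wrist
c=np.load('wj.npy',allow_pickle=True).item();P=cloud(c);m=((P[...,2]>78)&(P[...,2]<92)&(P[...,0]<540)).astype(np.uint8)
n,l,st,_=cv2.connectedComponentsWithStats(m)
for i in range(1,n):
    if st[i,4]>80: p=P[l==i];print(st[i],p.mean(0).round(),c['frame'][l==i].mean(0).round())
E
```

```text
23.2 [466.52008454 -10.2904408  326.0096148 ] (np.float64(110.42002833507317), array([ 8.80140091e-06,  1.25000330e-02, -9.99921871e-01]))
(427.6030578613281, -26.031831741333008, 30.266246795654297, 485, 213, np.float64(-163.0997547516059))
top (0.0, 0.0, 0.0, 0, 0, np.float64(0.0))
top -123 326 Y [-178. -124.  -86.] Z [ 99. 174. 213.] X [583. 637.]
scene -123 844 Y [-177. -136.  -86.] Z [116. 159. 211.] X [555. 624.]
wrist -123 4752 Y [-177. -131.  -84.] Z [129. 164. 207.] X [562. 618.]
[228  83  53  55 497] [429. -25.  85.] [185. 195. 197.]
```

Jug A is at (427.6,−26.0) with its handle at 197°. It reads white (mean BGR 185,195,197) and is the only rim in view at that height. I'll grasp it.

Request:
apply_moves(
  plan=[
    [8.5, -3.89, -1.57, -2, -0.012, 0, -0.06],
    [8.5, 0, 0, -6, 0, 0, 0],
    [8.5, 0, 0, -6, 0, 0, 0],
    [8.5, 0, 0, -4.5, 0, 0, 0],
    [8.5, 0, 0, -3.5, 0, 0, 0],
    [8.5, 0, 0, -3.5, 0, 0, 0],
    [8.5, 0, 0, -3, 0, 0, 0],
    [8.5, 0, 0, 0, 0, 0, 0],
  ],
)

```text
time: 24.45
position: [427.1, -27.2, 39.6]
tcp_rot: [0.458, -3.105, -0.002]
contact_force: [0.1, 0.8, -0.1]
opening: 85.1
grip_force: 0.0
```

```bash
python3 held.py
```

```text
24.45 [427.1 -27.2  39.6] (np.float64(106.79662509426588), array([-3.16997340e-03,  5.89050137e-04, -9.99994802e-01])) 85.1235593768181 [ 0.1  0.8 -0.1]
handle pts 2065 x [36.40048754 67.02821688] y med 0.34688431209024273 z [-35.54783589 -34.18305218]
bar angle deg -0.18561462024990727 y at x=+-45 0.5045751756773831 0.796138959345527
rim ((-0.33014723658561707, 0.7849768996238708), 30.417633056640625) 6039 -44.645720552262055
```

Request:
apply_moves(
  plan=[
    [5, 0, 0, 0, 0, 0, 0],
    [5, 0, 0, 0, 0, 0, 0],
    [5, 0, 0, 0, 0, 0, 0],
    [5, 0, 0, 0, 0, 0, 0],
    [5, 0, 0, 0, 0, 0, 0],
    [5, 0, 0, 3, 0, 0, 0],
    [5, 0, 0, 5, 0, 0, 0],
    [5, 0, 0, 5.5, 0, 0, 0],
  ],
)

```text
time: 25.5
position: [428.4, -26.9, 178.8]
tcp_rot: [-0.461, 3.106, 0.0]
contact_force: [1.8, -1.3, -0.7]
opening: 59.7
grip_force: 65.0
```

Request:
apply_moves(
  plan=[
    [5, 0.54, 2.4, 0, 0, 0, 0.166],
    [5, 0.54, 2.4, 0, 0, 0, 0.166],
    [5, 0.54, 2.4, 0, 0, 0, 0.166],
    [5, 0.54, 2.4, 0, 0, 0, 0.166],
    [5, 0.54, 2.4, 0, 0, 0, 0.166],
    [5, 0.54, 2.4, 0, 0, 0, 0.166],
    [5, 0.54, 2.4, 0, 0, 0, 0.166],
    [5, 0.54, 2.4, 0, 0, 0, 0.166],
    [5, 0, 0, 0, 0, 0, 0],
  ],
)

```text
time: 26.62
position: [472.1, 166.3, 177.2]
tcp_rot: [-2.28, 2.159, 0.001]
contact_force: [-0.2, -0.6, -1.7]
opening: 59.9
grip_force: 65.0
```

```bash
python3 held.py
```

```text
26.625 [472.1 166.3 177.2] (np.float64(-176.8897771546943), array([ 5.70020411e-04,  1.44743823e-03, -9.99998790e-01])) 59.85104475334478 [-0.2 -0.6 -1.7]
handle pts 2154 x [36.37690401 70.31546226] y med -0.817278143434668 z [-31.84477659 -30.53983554]
bar angle deg 0.10432940173422439 y at x=+-45 -0.8699483993297028 -1.0338288214737323
rim ((7.858076095581055, -0.015811003744602203), 36.25528335571289) 6247 -41.83139982238033
```

Request:
apply_moves(
  plan=[
    [5, 0, 0, 0.1, -0.175, -0.009, 0],
    [5, 0, 0, 0, -0.175, -0.009, 0],
    [5, 0, 0, 0, -0.175, -0.009, 0],
    [5, 0, 0, 0, -0.175, -0.009, 0],
    [5, 0, 0, 0, 0, 0, 0],
  ],
)

```text
time: 27.3
position: [471.4, 165.8, 175.0]
tcp_rot: [1.866, -1.769, 0.68]
contact_force: [0.1, -0.3, -1.7]
opening: 59.9
grip_force: 65.1
```

```bash
python3 eye.py 46.5 107
```

```text
t 27.3 tcp [471.4 165.8 175. ] zax [ 0.03  -0.646 -0.763] yaw -177.00994297283916
eye rail x,y,z [479.5 106.  205.1] q [ 0.65  0.3   0.16  1.87 -0.56 -0.85]
wrist hook 2268 108.87859416666092 [541.93135061 594.40456132] [202.95682676 221.84893585]
```

Request:
apply_moves(
  plan=[
    [5, 0, 0.15, 0.2, 0, 0, 0],
    [5, 2, 0.1, 0, 0, 0, 0],
    [5, 2, 0.1, 0, 0, 0, 0],
    [5, 1.5, 0.08, 0, 0, 0, 0],
    [5, 1.3, 0.07, 0, 0, 0, 0],
    [5, 0, 0, 0, 0, 0, 0],
  ],
)

```text
time: 28.1
position: [540.4, 169.4, 180.5]
tcp_rot: [1.867, -1.777, 0.681]
contact_force: [0.0, 0.1, -0.4]
opening: 59.7
grip_force: 65.1
```

```bash
python3 eye.py 46.5 107
```

```text
t 28.1 tcp [540.4 169.4 180.5] zax [ 0.033 -0.642 -0.766] yaw -177.13575492823722
eye rail x,y,z [548.3 105.9 210.4] q [ 0.59  0.43  0.34  1.88 -0.59 -0.91]
wrist hook 5549 110.15855101629165 [531.74804589 643.37013736] [201.6253645  229.35920498]
```

Request:
apply_moves(
  plan=[
    [5, 1.5, 0.25, 0, 0, 0, 0],
    [5, 1.5, 0.15, -0.2, 0, 0, 0],
    [5, 1.4, 0.08, -0.2, 0, 0, 0],
    [5, 0, 0, 0, 0, 0, 0],
  ],
)

```text
time: 28.65
position: [583.7, 174.8, 175.5]
tcp_rot: [1.868, -1.774, 0.681]
contact_force: [0.2, 0.9, -1.8]
opening: 59.4
grip_force: 65.1
```

```bash
python3 eye.py 46.5 107
```

```text
t 28.65 tcp [583.7 174.8 175.5] zax [ 0.033 -0.643 -0.765] yaw -177.0613139344163
eye rail x,y,z [591.9 109.  205.4] q [ 0.56  0.53  0.47  1.9  -0.6  -0.94]
wrist hook 5652 109.84605055666688 [544.40474528 643.83147793] [201.2714017  229.42117798]
```

Request:
apply_moves(
  plan=[
    [5, 0, 0, -0.8, 0, 0, 0],
    [5, 0, 0, -0.7, 0, 0, 0],
    [5, 0, 0, -0.5, 0, 0, 0],
    [5, 0, 0, -0.2, 0, 0, 0],
    [5, 0, 0, 0, 0, 0, 0],
  ],
)

```text
time: 29.32
position: [583.7, 174.7, 153.7]
tcp_rot: [1.868, -1.774, 0.682]
contact_force: [0.1, -1.0, -1.5]
opening: 59.8
grip_force: 65.1
```

Request:
apply_moves(
  plan=[
    [5, 0, 0, -0.2, 0, 0, 0],
    [5, 0, 0, -0.2, 0, 0, 0],
    [5, 0, 0, 0, 0, 0, 0],
  ],
)

```text
time: 29.7
position: [584.3, 173.9, 151.6]
tcp_rot: [1.867, -1.773, 0.685]
contact_force: [0.3, -5.7, 9.7]
opening: 60.2
grip_force: 65.6
```

Contact made. I'll release and back off.

Request:
apply_moves(
  plan=[
    [6.4, 0, 0, 0, 0, 0, 0],
    [8.5, 0, 0, 0, 0, 0, 0],
    [8.5, 0, 0, 0, 0, 0, 0],
    [8.5, 0, 0, 0, 0, 0, 0],
    [8.5, -0.1, 1.9, 2.3, 0, 0, 0],
    [8.5, -0.1, 2.5, 3.0, 0, 0, 0],
    [8.5, -0.1, 2.5, 3.0, 0, 0, 0],
    [8.5, -0.1, 1, 3.0, 0, 0, 0],
    [8.5, -1, 1, 5, 0, 0, 0],
    [8.5, -3, 2, 2, 0, 0, 0],
  ],
)

```text
time: 30.95
position: [532.7, 269.5, 314.1]
tcp_rot: [1.896, -1.789, 0.695]
contact_force: [-0.3, -0.2, -0.6]
opening: 85.1
grip_force: 0.0
```

Request:
apply_moves(
  plan=[
    [8.5, -5, 2, 0, 0, 0, 0],
    [8.5, -5, 2, 0, 0, 0, 0],
    [8.5, -5, 2, 0, 0, 0, 0],
    [8.5, -5, 2, 0, 0, 0, 0],
    [8.5, 0, 0, 0, 0, 0, 0],
    [8.5, 0, 0, 0, 0, 0, 0],
  ],
)

```text
time: 31.7
position: [331.6, 344.3, 303.6]
tcp_rot: [1.907, -1.788, 0.694]
contact_force: [0.2, 0.2, 0.0]
opening: 84.8
grip_force: 0.0
```

```bash
python3 hung.py; python3 topend.py; python3 - <<'E'
from h import *
a=cam('scene');b=cam('top')
A=cv2.resize(a['frame'][110:300,90:390],(600,380));f=cv2.convertScaleAbs(b['frame'][130:290,150:380],alpha=1.7)
B=cv2.resize(f,(316,220));C=np.zeros((600,600,3),np.uint8);C[:380]=A;C[380:,:316]=B
cv2.imwrite('pics/final.png',C)
E
```

```text
top -123 574 Y [-178. -125.  -87.] Z [127. 165. 211.] X [559. 636.]
top -8 83 Y [-12.  -8.  -4.] Z [ 79. 204. 216.] X [548. 638.]
top 107 597 Y [ 70. 110. 162.] Z [128. 164. 211.] X [560. 636.]
scene -123 848 Y [-176. -137.  -86.] Z [116. 159. 211.] X [556. 625.]
scene -8 85 Y [-12.  -9.  -4.] Z [154. 203. 218.] X [548. 640.]
scene 107 719 Y [ 68. 105. 161.] Z [ 92. 160. 213.] X [554. 631.]
wrist -123 0 Y 0 Z 0 X 0
wrist -8 154 Y [-10.  -6.  -3.] Z [ 76. 131. 160.] X [637. 640.]
wrist 107 5981 Y [ 71. 121. 162.] Z [116. 159. 212.] X [556. 626.]
top tray + [(180.5, -3.4), (186.5, 7.5)]
top tray - [(-232.0, -11.1), (-226.0, 8.1)]
top beam + [(181.5, -2.6), (188.5, 8.7)]
top beam - [(-235.0, -7.8)]
scene tray + [(175.0, -2.1), (186.0, 5.4), (200.0, -2.6), (207.0, -3.0)]
scene tray - [(-256.5, -5.2), (-245.0, 7.2), (-236.5, -8.2), (-225.0, -4.1)]
scene beam + [(185.0, 5.8)]
scene beam - [(-238.0, -13.5), (-232.5, 5.9)]
```

View pics/final.png

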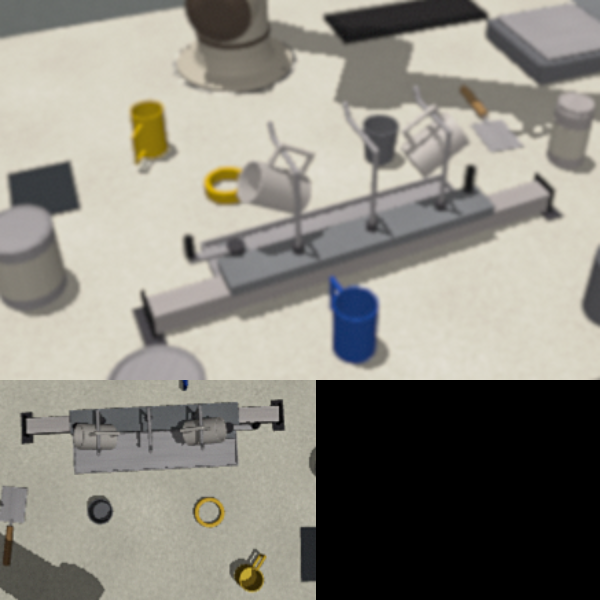

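Both white jugs hang, on hooks 0 and 2 (composite (275,185) and (435,140)). The lever lies along the rail at (195,248), and the beam's ends match the tray's to within about 1 mm. No other white jug is on the bench.

```bash
python3 -c "
from bench import r
print(r.close_job())"
```

```text
the job is handed in; nothing more can be done
None
```

The job is handed in: the rack is locked with its ends lined up with the drip tray's to within about 1 mm, and the two white jugs on the bench hang on the two outer hooks; I touched nothing else on the bench.

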